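Open the sample canister for inspection

ROBOT

A 6-joint arm with a two-finger parallel gripper is mounted at the origin on the work surface. World frame = base frame: x ahead of the robot, y to its left, z up, the work surface at z = 0. Lengths are in m, angles in rad, forces in N, time in s.
With the tool pointing down it reaches from about 0.375 to 0.9 m from the base axis. Payload 3.1 kg.
Tool frame: the origin (TCP) lies midway between the tips of the shut fingers; the grasp point (between the pads) lies 19 mm behind it; z points along the fingers, y is the line along which they close (so a half turn about z gives the same grasp; the last joint's range is limited). The gripper opens to 85 mm and grips with 20 to 120 N. Pads are 22 mm wide; open, the fingers measure 114 mm over their backs; the gripper's body (76 mm by 85 mm) begins 54 mm behind the grasp point. The pads swing forward as they close: fully open they stand 13 mm farther back than shut.
Start: joints at [0.952, 0.527, 1.433, -0, 1.181, -0.178], TCP at [0.267, 0.565, 0.231] pointing down, gripper open.
Joint ranges: [-3.08, 3.08], [-0.75, 2.2], [0.22, 2.44], [-1.43, 4.57], [0, 2.65], [-2.85, 2.85]. Speed limits (rad/s): [2.79, 2.79, 3.14, 3.14, 3.14, 3.14].

INTERFACE

Orientations are given as a unit quaternion [x, y, z, w].
In Python, from station import manip gives the robot as it stands. The module is installed in compiled form; this text tells all that it offers.
- The arm moves only by the tool apply_moves, never from a script. Its arguments are lists of equal length, an entry for each row: "claw": the gripper's target within -1 to 1 (fully open at 1, half-way at 0, shut at -1); "travel": the shift along the tool's x, y, z scaled (see below), a list of three; "turn": the turn, a rotation vector about the tool's x, y, z scaled (see below), a list of three. In form: {"claw": [claw, ...], "travel": [[dx, dy, dz], ...], "turn": [[rx, ry, rz], ...]}. A call has 1 to 5 rows; each row is the pose to reach, as a shift and turn from the pose commanded when the call began, along the tool's axes at that moment, turning the shorter way round; what a row does not reach only later rows make up. The controller multiplies each number of a shift by 800 mm and each number of a turn by 180 degrees. A row lasts 1/12 s, in which the tool goes at most 41.7 mm and 7.16 degrees, less where a joint would pass 70% of its speed; a pose out of reach is approached as far as the arm can. A call with a number of a shift or a turn outside -1 to 1 is refused whole. A call with a gripper value outside its range is refused whole. The fingers move at their own pace and stop on an object; "newtons" is the grip in N (left out, the last holds). Time passes only in rows, so rows that repeat a pose let the fingers close. It gives the time, the measured TCP pose, the force, the opening and the grip force at its end, in the units of the state.
- manip.sense(): the state, without advancing time (a new reading comes with each control period).
- manip.snapshot(name): name is "scene" or "side" or "wrist"; returns a dict with "pixels" (420x560x3 uint8, red, green, blue), "depth" (420x560 float32, m along the optical axis (not along the pixel's ray), 0 where there is no reading), "intrinsics" (3x3 intrinsics, pixels), "R" (3x3) and "t" (3): a world point X has camera coordinates R X + t. Camera axes: x right, y down, z forward; pixel columns grow to the right and rows downward; lengths in m; the calibration is good to about 2 mm. The wrist camera is an equidistant fisheye: a pixel r from the principal point sees the ray r / f radians off the axis. A picture is of the moment at which its call begins.
- manip.sign_off(): hands the job in; it is judged then, once.
The state is a dict: "t": time; "q": joint angles; "qd": joint speeds; "tau": joint torques, N m; "tcp_pos": TCP position; "tool_rot": TCP orientation; "force": force on the tool from outside, world axes, zero at the start; "ft_torque": the same for the moment, N m; "finger_gap": opening from 0.0 (shut) to 1.0 (fully open); "gripper_force": force on a finger pad.
Only numpy, scipy, OpenCV 4.12 (cv2) and the standard library are available. Lean on these libraries where they do the work, as an engineer would, in place of code of your own. Each camera call takes 0.05 s, during which the arm holds its last target. There are 200 camera calls.

TASK

Unscrew the ribbed lid of the clamped sample canister anticlockwise, twist by twist, until it comes off the thread by itself without being wrenched, and set it down (not dropped) flat on the floor of the wooden inspection tray with its top up. Leave the lantern, cowbell, bird whistle and spinning top standing where they are.

Things in the scene. Friction and masses are not known exactly. Their poses are not given: they have to be found in the camera images.
- lid: Round black ribbed screw lid, a hollow cap 56 mm across, 26 mm high, 60 g. Origin in the centre of its lower rim, z up. It starts screwed tight, rim 102 mm and top 128 mm above the shelf. Right-handed coarse thread: turned anticlockwise seen from above it climbs 16 mm a turn (2.5 mm per rad) and comes off the thread after about 3.5 rad (200 degrees) of turning. It stays where it is left between twists.
- lid_top (a point): Centre of the lid's flat top face, 26 mm above its rim. A springy seal under the lid makes the first radian of turning stiff (a grip of about 45 N holds); after that it turns easily.
- canister: Straight aluminium canister, 52 mm across (the lid stands out 2 mm all round, so fingers may reach down past it), held to the shelf by a round steel flange 96 mm across and 8 mm thick; it cannot move. Origin in the centre of the flange's underside, z up. The body ends at a shoulder 100 mm up.
- neck_top (a point): Centre of the top of the canister's threaded neck, which is 46 mm across over the thread and 20 mm high (top 120 mm above the shelf), with a rubber seal that stands 3 to 6 mm above it. Once off the thread the lid lifts straight up; its rim must rise to about 126 mm above the shelf to clear.
- tray: Fixed shallow wooden tray, 170 mm along its x and 140 mm along its y, outer walls 18 mm high and 6 mm thick, floor 6 mm thick. Origin in the centre of its underside, z up.
- lantern: Pierced tin lantern, 90 mm across and 224 mm high, loose; origin in the centre of its underside. To be left alone.
- cowbell: Copper cowbell standing on its mouth, 72 mm across and 78 mm high, loose; origin in the centre of its underside. To be left alone.
- whistle: Ochre clay bird whistle, 51 mm long, 25 mm wide, 40 mm high, loose; origin in the centre of its foot. To be left alone.
- spinning_top: Red-striped wooden top on its round wooden foot, 37 mm across and 57 mm high, loose; origin in the centre of its underside. To be left alone.
Things that resemble listed ones, but are neither listed nor needed, are in the scene too. Several things have the shape of the lid; the one meant has the colours described above. Several things look just like the tray: the one meant starts farthest to the robot's right.

How it is judged:
On the way, in this order (a step that is already met when the one before it is completed fails the run):
1. the lid has been turned loose and has climbed at least 6 mm while still around the neck (z of lid in the frame of canister between 0.108 and 0.118 m and horizontal distance between lid and canister below 0.006 m), for 0.1 s.
2. the lid has been lifted clear above the neck (z of lid in the frame of canister above 0.126 m), for 0.1 s.
At the end, for the whole second after the job is handed in: The lid lies at rest, top up (tilt under 0.1 rad), flat on the tray's floor inside its walls (its rim between 3 and 10 mm above the tray's underside; the floor is at 6 mm), released (x of lid in the frame of tray between -0.08 and 0.08 m and y of lid in the frame of tray between -0.065 and 0.065 m and z of lid in the frame of tray between 0.003 and 0.01 m and angle between lid's own z axis and vertical below 0.1 rad and linear speed of lid below 0.02 m/s and angular speed of lid below 0.2 rad/s); the robot touches nothing.
It fails at once if the lid is wrenched: it presses on the canister's thread with more than 80 N (contact force between lid and canister above 80 N).
It fails at once if the lid is dropped or slammed into the tray: faster than 0.5 m/s within 8 mm of its floor (x of lid in the frame of tray between -0.08 and 0.08 m and y of lid in the frame of tray between -0.065 and 0.065 m and z of lid in the frame of tray below 0.014 m and linear speed of lid above 0.5 m/s).
It fails at once if the lantern, cowbell, whistle or spinning top is shifted by more than 15 mm or tipped (distance of any of lantern, cowbell, whistle, spinning_top from where it was at the start of the episode above 0.015 m or angle between any of lantern, cowbell, whistle, spinning_top's own z axis and vertical above 0.2 rad).
It also fails if it takes over 58 s, if anything falls off the work surface, if the arm or the gripper's body presses on something with over 40 N, if the wrist force passes 120 N, or if a joint passes its speed limit or range.

## Working session

There is one attempt and no reset: what is moved stays moved. The work goes in short steps, Python scripts to look and compute and a tool call to move; the robot and the scene stay as the last step left them, time stands still between calls to the robot, and variables do not carry over. Pictures are saved under pics/ and viewed, at most 10 in all, crops included, and the job is handed in when it is done.

Besides the shell and the picture viewer there is one more tool, called as a command line: name --argument value ..., lists and objects as JSON in quotes. apply_moves: Moves the arm, as the interface text tells. Shifts and turns lie within -1 to 1; 1 stands for 800 mm of shift or 180 degrees of turn. Its arguments: {"type":"object","properties":{"claw":{"type":"array","items":{"type":"number"}},"travel":{"type":"array","items":{"type":"array","items":{"type":"number"}}},"turn":{"type":"array","items":{"type":"array","items":{"type":"number"}}},"newtons":{"type":"number"}},"required":["claw","travel","turn"]}

```bash
mkdir -p pics
cat > h.py <<'E'
import numpy as np,cv2
from station import manip
def snap(n,f):
    s=manip.snapshot(n); cv2.imwrite(f'pics/{f}.png',s['pixels'][:,:,::-1]); np.savez(f'pics/{f}.npz',**s); return s
def world(s,u,v,z=None):
    K,R,t=s['intrinsics'],s['R'],s['t']
    r=np.linalg.inv(K)@[u,v,1]; c=-R.T@t; d=R.T@r
    if z is None: return c+d*s['depth'][int(round(v)),int(round(u))]
    return c+d*(z-c[2])/d[2]
E
python3 - <<'E'
from h import *
print(manip.sense())
snap('scene','scene0');snap('side','side0')
E
```

```text
{'t': 0.0, 'q': array([ 9.51479902e-01,  5.28456555e-01,  1.43390327e+00,  5.64019808e-05,
        1.18138290e+00, -1.78495278e-01]), 'qd': array([ 0.00094298,  0.00055739, -0.00060781, -0.00021633,  0.00161387,
       -0.00124025]), 'tau': array([ 9.59402678e-05, -4.42354345e+01, -1.78024417e+01, -2.19743856e-04,
        8.71013763e-03,  1.82812801e-05]), 'tcp_pos': array([0.26621493, 0.56468527, 0.23033921]), 'tool_rot': array([ 2.18640631e-01,  9.75804857e-01, -9.80502785e-04, -4.41585973e-04]), 'force': array([ 0.29468703, -0.26218815,  0.2799731 ]), 'ft_torque': array([-0.04430607,  0.05161936, -0.02205586]), 'gripper_force': 0.0, 'finger_gap': 0.9989539706943332}
```

View pics/scene0.png

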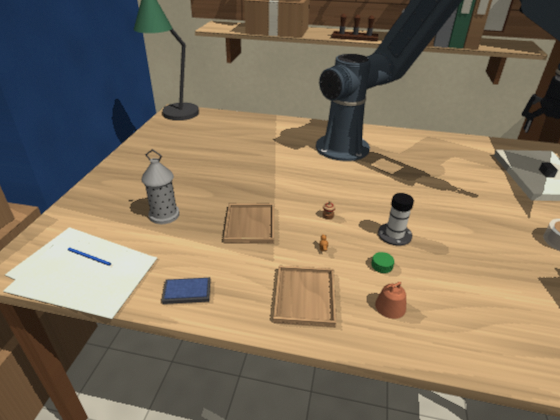

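View pics/side0.png

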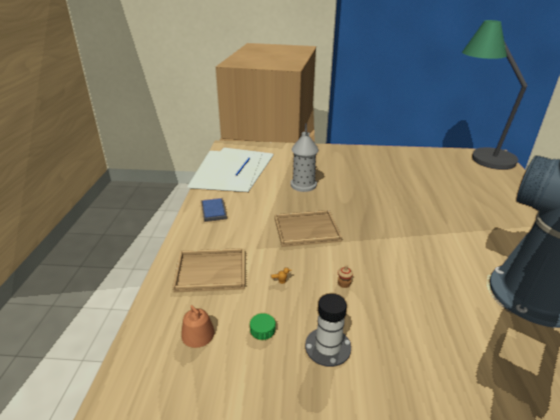

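Scene: the canister with the black lid is at (402,202) and a green lookalike lid at (383,262). The trays are at (249,223) and (305,296), the lantern at (161,195), the cowbell at (392,300), the whistle at (323,244) and the top at (329,210). Robot's right is the left of the image, so the tray at (249,223) is probably the one meant. I'll measure to confirm.

Run:
```python
from h import *
s=dict(np.load('pics/scene0.npz'));d=dict(np.load('pics/side0.npz'))
def p(n,*a): print(n,world(*a).round(3))
for nm,S,L in (('scene',s,dict(lid=(402,200),tray1=(249,225),tray2=(305,297),lant=(161,190),bell=(392,300),wh=(323,244),top=(329,208),green=(383,260))),
  ('side',d,dict(lid=(332,307),tray1=(308,229),tray2=(211,270),lant=(304,165),bell=(197,325),wh=(283,274),top=(345,275)))):
    for k,v in L.items(): p(nm+' '+k,S,*v)
# pointcloud fits
for S,nm in ((s,'scene'),(d,'side')):
    v,u=np.mgrid[:420,:560]; K=S['intrinsics']
    z=S['depth']; c=np.stack([(u-K[0,2])/K[0,0]*z,(v-K[1,2])/K[1,1]*z,z],-1)
    P=(c-S['t'])@S['R']; 
    l=world(S,*((402,200) if nm=='scene' else (332,307)))
    m=(z>0)&(np.hypot(P[...,0]-l[0],P[...,1]-l[1])<.06)&(P[...,2]>.122)&(P[...,2]<.14)
    Q=P[m]; x,y=Q[:,0],Q[:,1]
    print(nm,'lid top',len(Q),Q.mean(0).round(4),Q.min(0).round(4),Q.max(0).round(4),(Q.min(0)+Q.max(0))/2)
    (cx,cy),r=cv2.minEnclosingCircle(Q[:,:2].astype(np.float32)); print(cx,cy,r)
    t=world(S,*((249,225) if nm=='scene' else (308,229)))
    m=(z>0)&(np.hypot(P[...,0]-t[0],P[...,1]-t[1])<.13)&(P[...,2]>.0125)&(P[...,2]<.03)
    print('tray',cv2.minAreaRect(P[m][:,:2].astype(np.float32)))
```

```text
scene lid [0.51  0.191 0.127]
scene tray1 [ 0.561 -0.222  0.004]
scene tray2 [ 0.798 -0.018  0.006]
scene lant [ 0.596 -0.465  0.112]
scene bell [0.801 0.177 0.049]
scene wh [0.619 0.001 0.025]
scene top [ 0.467 -0.001  0.037]
scene green [0.647 0.159 0.027]
side lid [0.501 0.207 0.13 ]
side tray1 [ 0.545 -0.215  0.009]
side tray2 [ 0.787 -0.015  0.01 ]
side lant [ 0.565 -0.451  0.095]
side bell [0.766 0.204 0.055]
side wh [0.604 0.008 0.029]
side top [0.456 0.008 0.037]
scene lid top 213 [0.5047 0.1918 0.1262] [0.4722 0.1651 0.122 ] [0.53   0.2181 0.1299] [0.50107738 0.19160362 0.12593404]
0.5012309551239014 0.19037185609340668 0.029418371617794037
tray ((0.5536291599273682, -0.2228490710258484), (0.17286096513271332, 0.13898761570453644), 12.865130424499512)
side lid top 555 [0.5012 0.1982 0.1287] [0.4735 0.167  0.122 ] [0.5286 0.2238 0.1321] [0.50104982 0.19539259 0.12704973]
0.5013903379440308 0.1956654042005539 0.028852326795458794
tray ((0.5512544512748718, -0.22104917466640472), (0.17023316025733948, 0.14537224173545837), 12.911544799804688)
```

```bash
cat >> h.py <<'E'
from scipy.spatial.transform import Rotation as Ro
def plan(x,y,z,q6=None,s=None):
    s=s or manip.sense(); R=Ro.from_quat(s['tool_rot']).as_matrix()
    d=R.T@(np.array([x,y,z])-s['tcp_pos'])/.8
    print('travel',d.round(4),'q',s['q'].round(3),'tcp',s['tcp_pos'].round(4),'gap',s['finger_gap'],'F',s['force'].round(1))
    # tilt correction to exact vertical, in turn units
    zt=R.T@[0,0,-1.]; print('tilt turn',(np.cross([0,0,1],zt)/np.pi).round(4),'yaw',np.arctan2(R[1,0],R[0,0]))
    if q6 is not None:
        yaw=np.arctan2(y,x)-q6+np.pi/2; cur=np.arctan2(R[1,0],R[0,0])
        print('turn z total', -( yaw-(s['q'][0]-s['q'][5]+np.pi/2))/np.pi)
E
python3 - <<'E'
from h import *
plan(.501,.194,.2,2.0)
E
```

```text
travel [-0.4631 -0.2939  0.0385] q [ 0.952  0.528  1.434 -0.     1.181 -0.179] tcp [0.2662 0.5647 0.2304] gap 1.0004714973360493 F [ 0.1 -0.1  0.1]
tilt turn [-0.0006 -0.0001  0.    ] yaw 2.700849082349727
turn z total 0.8787283335432498
```

apply_moves --claw '[1, 1, 1, 1, 1]' --travel '[[-0.042, -0.027, 0], [-0.084, -0.054, 0], [-0.126, -0.081, 0], [-0.168, -0.108, 0], [-0.21, -0.135, 0]]' --turn '[[0, 0, 0.039], [0, 0, 0.078], [0, 0, 0.117], [0, 0, 0.156], [0, 0, 0.195]]'

```text
t: 0.52
tcp_pos: [0.3727, 0.3942, 0.2309]
tool_rot: [0.505, 0.863, -0.0, -0.0]
force: [0.9, -0.1, 0.2]
finger_gap: 0.997
gripper_force: 0.0
```

```bash
python3 -c "
from h import *
plan(.501,.194,.2,2.0)"
```

```text
travel [-0.2968  0.0172  0.0387] q [ 0.607  0.418  1.64  -0.     1.085  0.095] tcp [0.3727 0.3942 0.2309] gap 0.9974948459132227 F [ 0.9 -0.1  0.2]
tilt turn [-0.0003  0.      0.    ] yaw 2.0829228142883043
turn z total 0.6820282688796698
```

apply_moves --claw '[1, 1, 1, 1, 1]' --travel '[[-0.05, 0.003, 0], [-0.1, 0.006, 0], [-0.15, 0.009, 0], [-0.2, 0.012, 0], [-0.25, 0.015, 0]]' --turn '[[0, 0, 0.039], [0, 0, 0.078], [0, 0, 0.117], [0, 0, 0.156], [0, 0, 0.195]]'

```text
t: 0.93
tcp_pos: [0.4823, 0.2262, 0.2311]
tool_rot: [0.742, 0.67, -0.0, -0.0]
force: [1.1, 0.6, 0.6]
finger_gap: 0.998
gripper_force: 0.0
```

apply_moves --claw '[1, 1, 1, 1, 1]' --travel '[[0, 0, 0], [0, 0, 0], [0, 0, 0], [0, 0, 0], [0, 0, 0]]' --turn '[[0, 0, 0.039], [0, 0, 0.078], [0, 0, 0.117], [0, 0, 0.156], [0, 0, 0.195]]'

```text
t: 1.35
tcp_pos: [0.4816, 0.2276, 0.2309]
tool_rot: [0.91, 0.415, -0.001, -0.0]
force: [0.4, 0.3, 0.9]
finger_gap: 0.996
gripper_force: 0.0
```

apply_moves --claw '[1, 1, 1, 1, 1]' --travel '[[0, 0, 0], [0, 0, 0], [0, 0, 0], [0, 0, 0], [0, 0, 0]]' --turn '[[0, 0, 0.039], [0, 0, 0.078], [0, 0, 0.117], [0, 0, 0.156], [0, 0, 0.195]]'

```text
t: 1.77
tcp_pos: [0.4815, 0.2279, 0.2309]
tool_rot: [0.993, 0.122, -0.001, 0.0]
force: [-0.2, 0.2, -0.7]
finger_gap: 1.002
gripper_force: 0.0
```

```bash
python3 -c "
from h import *
plan(.501,.194,.2,2.0)"
```

```text
travel [0.0135 0.047  0.0386] q [ 0.232  0.405  1.663 -0.     1.075  1.559] tcp [0.4815 0.2279 0.2309] gap 1.0019750608072029 F [-0.2  0.2 -0.7]
tilt turn [-0.      0.0003  0.    ] yaw 0.24425369485375303
turn z total 0.09676921802455939
```

apply_moves --claw '[1, 1, 1, 1, 1]' --travel '[[0.003, 0.01, 0.01], [0.006, 0.02, 0.02], [0.0095, 0.033, 0.03], [0.0135, 0.047, 0.0386], [0.0135, 0.047, 0.0386]]' --turn '[[0, 0, 0.039], [0, 0, 0.078], [0, 0, 0.117], [0, 0, 0.156], [0, 0, 0.17]]'

```text
t: 2.18
tcp_pos: [0.5016, 0.1926, 0.1987]
tool_rot: [0.99, -0.144, -0.001, 0.001]
force: [0.2, 0.1, -0.1]
finger_gap: 1.002
gripper_force: 0.0
```

```bash
python3 -c "
from h import *
plan(.501,.194,.2,2.0)
s=snap('wrist','w1');print(s['intrinsics'],s['R'],s['t'])
snap('side','s1')"
```

```text
travel [-0.0012 -0.0014 -0.0016] q [ 1.590e-01  4.540e-01  1.685e+00 -1.000e-03  1.005e+00  2.020e+00] tcp [0.5016 0.1926 0.1987] gap 1.0016619260210307 F [ 0.2  0.1 -0.1]
tilt turn [ 0.0006  0.0007 -0.    ] yaw -0.2899330047041063
turn z total -0.07342966665627132
[[325.1922621    0.         281.33484665]
 [  0.         325.1922621  211.61772822]
 [  0.           0.           1.        ]] [[-0.28483855 -0.95857409  0.00164603]
 [-0.92510165  0.27534129  0.26148443]
 [-0.25110542  0.0729581  -0.96520629]] [0.32666856 0.38557005 0.45802496]
```

View pics/w1.png

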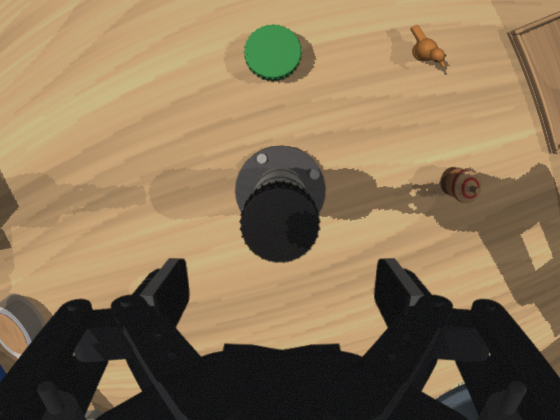

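Wrist view: the black lid's top face is centred at about (280,222). The pads are at x≈188 and 376, so the closing midline is about 282, which means the lid is nearly centred. The green lid at (272,50) is well clear.

```bash
cat >> h.py <<'E'
def fish(s,u,v,z):
    K,R,t=s['intrinsics'],s['R'],s['t']; a=np.array([u-K[0,2],v-K[1,2]]); r=np.hypot(*a); th=r/K[0,0]
    d=R.T@np.r_[a/r*np.sin(th),np.cos(th)]; c=-R.T@t; return c+d*(z-c[2])/d[2]
E
python3 -c "
from h import *
s=dict(np.load('pics/w1.npz'))
p=cv2.cvtColor(s['pixels'],cv2.COLOR_RGB2GRAY)
m=((p<45)*255).astype('uint8'); m[262:]=0
n,l,st,ce=cv2.connectedComponentsWithStats(m);k=l[225,270];print(st[k])
for uv in ((280,222),(240,222),(320,222),(280,262)): print(fish(s,*uv,.128))
print(s['depth'][222,280], s['depth'][230,260])
plan(.501,.194,.2)
"
```

```text
[ 241  181   78   81 4917]
[0.50261732 0.19260625 0.128     ]
[0.51042635 0.21897871 0.128     ]
[0.49474077 0.16627102 0.128     ]
[0.47398398 0.20115569 0.128     ]
0.2233232 0.22345032
travel [-0.0005 -0.0002 -0.0004] q [0.161 0.453 1.685 0.    1.006 2.016] tcp [0.5013 0.1938 0.1997] gap 1.0012203874650016 F [-0.5  0.4 -0.1]
tilt turn [ 0.0002  0.0005 -0.    ] yaw -0.28440294500795515
```

apply_moves --claw '[1, 1, 1, 1, 1]' --travel '[[0.0005, 0.0007, 0.034], [0.0005, 0.0007, 0.068], [0.0005, 0.0007, 0.1], [0.0005, 0.0007, 0.125], [0.0005, 0.0007, 0.135]]' --turn '[[0, 0, 0], [0, 0, 0], [0, 0, 0], [0, 0, 0], [0, 0, 0]]'

```text
t: 2.7
tcp_pos: [0.4999, 0.1936, 0.0899]
tool_rot: [0.99, -0.141, -0.002, 0.001]
force: [-0.5, -0.0, -0.0]
finger_gap: 1.002
gripper_force: 0.0
```

apply_moves --claw '[0.5, 0.3, 0.2, 0.1, 0.1]' --travel '[[0, 0, 0], [0, 0, 0], [0, 0, 0], [0, 0, 0], [0, 0, 0]]' --turn '[[0, 0, 0], [0, 0, 0], [0, 0, 0], [0, 0, 0], [0, 0, 0]]' --newtons 20

```text
t: 3.12
tcp_pos: [0.5026, 0.1937, 0.0936]
tool_rot: [0.99, -0.141, 0.001, -0.0]
force: [0.1, 0.1, 0.1]
finger_gap: 0.651
gripper_force: 22.2
```

```bash
python3 -c "
from h import *
plan(.5018,.193,.092)
R=Ro.from_quat(manip.sense()['tool_rot']).as_matrix(); print(R.T@manip.sense()['force'])
snap('wrist','w2')
snap('side','s2')
cv2.imwrite('pics/s2c.png',cv2.resize(cv2.imread('pics/s2.png')[200:380,240:440],None,fx=3,fy=3))"
```

```text
travel [-0.0007  0.0011  0.002 ] q [ 0.16   0.618  1.768 -0.     0.754  2.015] tcp [0.5026 0.1937 0.0936] gap 0.6511068733027517 F [0.1 0.1 0.1]
tilt turn [-0.0003 -0.0007  0.    ] yaw -0.2833192982583141
[ 0.09185016 -0.12695442 -0.07514231]
```

View pics/s2c.png

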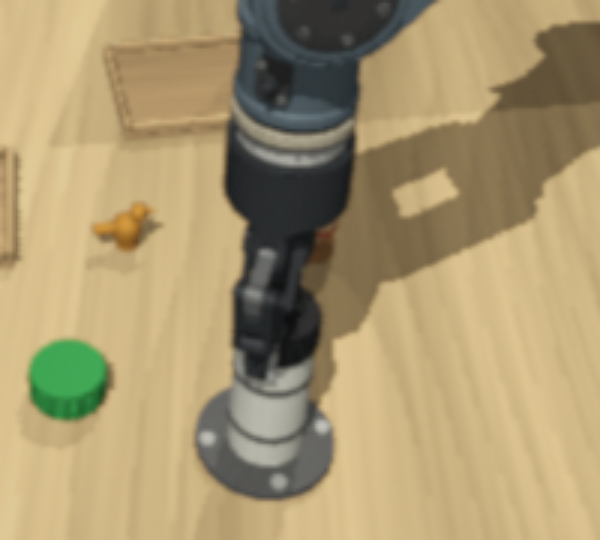

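The lid is gripped and centred: the gap matches 55 mm and there is no side load. Next I grip harder and begin the stiff part of the turn.

apply_moves --claw '[-0.2, -0.2, -0.2, -0.2, -0.2]' --travel '[[0, 0, 0], [0, 0, 0], [0, 0, 0], [0, 0, -0.0002], [0, 0, -0.0004]]' --turn '[[0, 0, 0], [0, 0, 0], [0, 0, -0.01], [0, 0, -0.03], [0, 0, -0.05]]' --newtons 65

```text
t: 3.63
tcp_pos: [0.5028, 0.1942, 0.0941]
tool_rot: [0.998, -0.062, 0.001, -0.001]
force: [-0.4, 1.1, 4.6]
finger_gap: 0.641
gripper_force: 67.2
```

```bash
python3 -c "
from h import *
plan(.5018,.193,.092); print(manip.sense()['ft_torque'],manip.sense()['gripper_force'])"
```

```text
travel [-0.0011  0.0017  0.0027] q [1.610e-01 6.170e-01 1.767e+00 1.000e-03 7.550e-01 1.855e+00] tcp [0.5028 0.1942 0.0941] gap 0.6413332957999306 F [-0.4  1.1  4.6]
tilt turn [-0.0006 -0.0008  0.    ] yaw -0.12494863974136243
[ 0.14417346  0.11998526 -0.17231096] 67.21457155421376
```

apply_moves --claw '[-0.2, -0.2, -0.2, -0.2, -0.2]' --travel '[[0, 0, -0.0003], [0, 0, -0.0006], [0, 0, -0.0009], [0, 0, -0.0012], [0, 0, -0.0015]]' --turn '[[0, 0, -0.03], [0, 0, -0.06], [0, 0, -0.09], [0, 0, -0.12], [0, 0, -0.15]]'

```text
t: 4.05
tcp_pos: [0.5029, 0.1938, 0.0953]
tool_rot: [0.985, 0.173, 0.001, -0.0]
force: [0.5, 0.5, 4.2]
finger_gap: 0.639
gripper_force: 67.4
```

apply_moves --claw '[-0.2, -0.2, -0.2, -0.2, -0.2]' --travel '[[0, 0, -0.0003], [0, 0, -0.0006], [0, 0, -0.0009], [0, 0, -0.0012], [0, 0, -0.0015]]' --turn '[[0, 0, -0.03], [0, 0, -0.06], [0, 0, -0.09], [0, 0, -0.12], [0, 0, -0.15]]'

```text
t: 4.47
tcp_pos: [0.503, 0.1954, 0.0964]
tool_rot: [0.918, 0.398, 0.002, -0.001]
force: [-1.1, 6.1, 2.8]
finger_gap: 0.634
gripper_force: 67.6
```

```bash
python3 -c "
from h import *
plan(.5018,.193,.092); print(manip.sense()['ft_torque'],manip.sense()['gripper_force'])
s=snap('wrist','w3')"
```

```text
travel [-0.0032  0.001   0.0054] q [0.162 0.613 1.765 0.004 0.759 0.911] tcp [0.503  0.1954 0.0964] gap 0.6343496633255264 F [-1.1  6.1  2.8]
tilt turn [-0.     -0.0016  0.    ] yaw 0.8179044760686618
[ 0.89307238  0.09417318 -0.20246271] 67.62608419172466
```

View pics/w3.png

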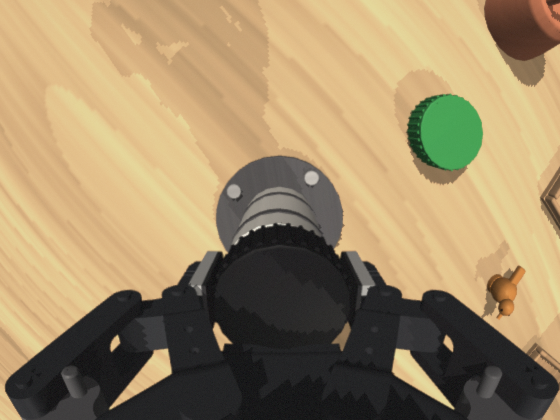

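```bash
python3 -c "
from h import *
for f in ('w2','w3'):
    s=dict(np.load(f'pics/{f}.npz')); K=s['intrinsics'];v,u=np.mgrid[270:320,250:320];a=np.stack([u-K[0,2],v-K[1,2]],-1).astype(float);r=np.linalg.norm(a,axis=-1)+1e-9;th=r/K[0,0]
    z=s['depth'][270:320,250:320]; c=np.dstack([a/r[...,None]*np.tan(th)[...,None]*z[...,None],z]); P=(c-s['t'])@s['R']; print(f,np.median(P[...,2]),np.median(z))
"
```

```text
w2 0.12791601079453802 0.12003008
w3 0.1304075438487335 0.12034906
```

The lid's top has risen 2.5 mm, so it is turning with the gripper. I'll continue.

apply_moves --claw '[-0.2, -0.2, -0.2, -0.2, -0.2]' --travel '[[0, 0, -0.0004], [0, 0, -0.0008], [0, 0, -0.0012], [0, 0, -0.0016], [0, 0, -0.0019]]' --turn '[[0, 0, -0.039], [0, 0, -0.078], [0, 0, -0.117], [0, 0, -0.156], [0, 0, -0.19]]'

```text
t: 4.93
tcp_pos: [0.5014, 0.1962, 0.0971]
tool_rot: [0.76, 0.65, 0.002, -0.002]
force: [-1.6, 8.8, -1.8]
finger_gap: 0.639
gripper_force: 68.4
```

apply_moves --claw '[-0.2, -0.2, -0.2, -0.2, -0.2]' --travel '[[0, 0, -0.0004], [0, 0, -0.0008], [0, 0, -0.0012], [0, 0, -0.0016], [0, 0, -0.0019]]' --turn '[[0, 0, -0.039], [0, 0, -0.078], [0, 0, -0.117], [0, 0, -0.156], [0, 0, -0.19]]'

```text
t: 5.35
tcp_pos: [0.4999, 0.1963, 0.0982]
tool_rot: [0.535, 0.845, 0.001, -0.003]
force: [-4.0, 8.5, 0.2]
finger_gap: 0.639
gripper_force: 68.5
```

```bash
cat >> h.py <<'E'
def lidz(f):
    s=snap('wrist',f); K=s['intrinsics'];v,u=np.mgrid[270:320,250:320];a=np.stack([u-K[0,2],v-K[1,2]],-1).astype(float);r=np.linalg.norm(a,axis=-1)+1e-9;th=r/K[0,0]
    z=s['depth'][270:320,250:320]; c=np.dstack([a/r[...,None]*np.tan(th)[...,None]*z[...,None],z]); P=(c-s['t'])@s['R']; print(f,'lid top',np.median(P[...,2]),np.median(z))
E
python3 -c "
from h import *
plan(.5018,.193,.092); print(manip.sense()['ft_torque'],manip.sense()['gripper_force']); lidz('w4')"
```

```text
travel [-0.0048  0.0004  0.0077] q [ 0.163  0.609  1.766  0.007  0.768 -0.284] tcp [0.4999 0.1963 0.0982] gap 0.638533928964685 F [-4.   8.5  0.2]
tilt turn [-0.0003 -0.0017  0.    ] yaw 2.0127051964006317
[ 1.45455135  0.50086602 -0.17418703] 68.48546493798494
w4 lid top 0.1322779314725476 0.120265886
```

apply_moves --claw '[-0.2, -0.2, -0.2, -0.2, -0.2]' --travel '[[0.001, 0, -0.0004], [0.002, 0, -0.0008], [0.002, 0, -0.0012], [0.002, 0, -0.0016], [0.002, 0, -0.0019]]' --turn '[[0, 0, 0], [0, 0, -0.03], [0, 0, -0.065], [0, 0, -0.1], [0, 0, -0.135]]'

```text
t: 5.82
tcp_pos: [0.499, 0.1961, 0.0996]
tool_rot: [0.345, 0.939, 0.0, -0.002]
force: [-3.4, 4.1, -0.5]
finger_gap: 0.637
gripper_force: 68.7
```

```bash
python3 -c "
from h import *
plan(.5018,.193,.092); print(manip.sense()['ft_torque'],manip.sense()['gripper_force']); lidz('w5')"
```

```text
travel [-0.0052 -0.0007  0.0095] q [ 0.165  0.607  1.766  0.003  0.772 -0.705] tcp [0.499  0.1961 0.0996] gap 0.6367670484636455 F [-3.4  4.1 -0.5]
tilt turn [-0.0004 -0.0013  0.    ] yaw 2.4380829554272814
[ 0.50823328  0.5323678  -0.08431069] 68.73652844689786
w5 lid top 0.1336403724905214 0.12031266
```

apply_moves --claw '[-0.2, -0.2, -0.2, -0.2, -0.2]' --travel '[[0.001, 0, -0.0004], [0.001, 0, -0.0008], [0.001, 0, -0.0012], [0.001, 0, -0.0016], [0.001, 0, -0.0018]]' --turn '[[0, 0, -0.035], [0, 0, -0.07], [0, 0, -0.105], [0, 0, -0.14], [0, 0, -0.175]]'

```text
t: 6.28
tcp_pos: [0.4982, 0.1957, 0.1009]
tool_rot: [0.078, 0.997, -0.0, -0.002]
force: [-4.2, 1.6, -0.7]
finger_gap: 0.638
gripper_force: 68.7
```

```bash
python3 -c "
from h import *
plan(.5018,.193,.092); print(manip.sense()['ft_torque'],manip.sense()['gripper_force']); lidz('w6')"
```

```text
travel [-0.005  -0.0026  0.0111] q [ 1.650e-01  6.040e-01  1.767e+00  1.000e-03  7.750e-01 -1.251e+00] tcp [0.4982 0.1957 0.1009] gap 0.6381749843479585 F [-4.2  1.6 -0.7]
tilt turn [-0.0003 -0.0015  0.    ] yaw 2.986252821836319
[ 0.10529822  0.59997439 -0.11090549] 68.74260764569044
w6 lid top 0.1349559836116406 0.12028469
```

apply_moves --claw '[-0.2, -0.2, -0.2, -0.2, -0.2]' --travel '[[0.001, 0, -0.0004], [0.001, 0, -0.0008], [0.001, 0, -0.0012], [0.001, 0, -0.0016], [0.001, 0, -0.0018]]' --turn '[[0, 0, -0.035], [0, 0, -0.07], [0, 0, -0.105], [0, 0, -0.14], [0, 0, -0.175]]'

```text
t: 6.75
tcp_pos: [0.4975, 0.195, 0.1022]
tool_rot: [-0.195, 0.981, -0.0, -0.003]
force: [-3.0, -2.4, -1.4]
finger_gap: 0.638
gripper_force: 68.7
```

apply_moves --claw '[-0.2, -0.2, -0.2, -0.2, -0.2]' --travel '[[0, 0, -0.0004], [0, 0, -0.0006], [0, 0, -0.0008], [0, 0, -0.0008], [0, 0, -0.0008]]' --turn '[[0, 0, -0.03], [0, 0, -0.06], [0, 0, -0.09], [0, 0, -0.1], [0, 0, -0.1]]'

```text
t: 7.17
tcp_pos: [0.4976, 0.1943, 0.1028]
tool_rot: [-0.344, 0.939, -0.0, -0.003]
force: [-3.8, -3.4, -0.9]
finger_gap: 0.637
gripper_force: 68.7
```

```bash
python3 -c "
from h import *
plan(.5018,.193,.092); print(manip.sense()['ft_torque'],manip.sense()['gripper_force']); lidz('w7')"
```

```text
travel [-0.003  -0.0047  0.0135] q [ 1.640e-01  6.000e-01  1.768e+00 -2.000e-03  7.790e-01 -2.108e+00] tcp [0.4976 0.1943 0.1028] gap 0.6370286164246943 F [-3.8 -3.4 -0.9]
tilt turn [ 0.0004 -0.0017  0.    ] yaw -2.438264573515558
[-0.63477693  0.58798377 -0.10123683] 68.74087267555296
w7 lid top 0.13687656852949592 0.12027468
```

apply_moves --claw '[-0.2, -0.2, -0.2, -0.2]' --travel '[[0, 0, -0.0007], [0, 0, -0.0014], [0, 0, -0.002], [0, 0, -0.0025]]' --turn '[[0, 0, -0.01], [0, 0, -0.02], [0, 0, -0.03], [0, 0, -0.03]]'

```text
t: 7.55
tcp_pos: [0.4978, 0.1942, 0.1046]
tool_rot: [-0.388, 0.922, -0.0, -0.003]
force: [-1.2, -4.2, -3.7]
finger_gap: 0.639
gripper_force: 68.9
```

```bash
python3 -c "
from h import *
plan(.5018,.193,.092); print(manip.sense()['ft_torque'],manip.sense()['gripper_force']); lidz('w8')"
```

```text
travel [-0.0025 -0.0046  0.0157] q [ 0.164  0.597  1.766 -0.003  0.783 -2.203] tcp [0.4978 0.1942 0.1046] gap 0.6387278348710265 F [-1.2 -4.2 -3.7]
tilt turn [ 0.0004 -0.0016  0.    ] yaw -2.34403513890082
[-0.73318313  0.374109   -0.07035862] 68.89609269797802
w8 lid top 0.1386694093013936 0.120301574
```

apply_moves --claw '[-0.2, -0.2, -0.2, -0.2, -0.2]' --travel '[[0, 0, -0.002], [0, 0, -0.004], [0, 0, -0.006], [0, 0, -0.008], [0, 0, -0.01]]' --turn '[[0, 0, 0], [0, 0, 0], [0, 0, 0], [0, 0, 0], [0, 0, 0]]'

```text
t: 8.02
tcp_pos: [0.5007, 0.1961, 0.1139]
tool_rot: [-0.389, 0.921, -0.0, 0.001]
force: [-0.6, -1.0, -1.8]
finger_gap: 0.64
gripper_force: 69.2
```

apply_moves --claw '[-0.2, -0.2, -0.2, -0.2, -0.2]' --travel '[[0, 0, -0.005], [0, 0, -0.01], [0, 0, -0.015], [0, 0, -0.02], [0, 0, -0.03]]' --turn '[[0, 0, 0], [0, 0, 0], [0, 0, 0], [0, 0, 0], [0, 0, 0]]'

```text
t: 8.43
tcp_pos: [0.4997, 0.1958, 0.1376]
tool_rot: [-0.389, 0.921, 0.0, -0.0]
force: [0.3, 0.6, -0.7]
finger_gap: 0.639
gripper_force: 69.2
```

```bash
python3 -c "
from h import *
plan(.552,-.222,.16); print(manip.sense()['ft_torque'],manip.sense()['gripper_force']); lidz('w9'); snap('side','s9')"
```

```text
travel [ 0.3291 -0.4107 -0.0281] q [ 0.165  0.544  1.742  0.     0.856 -2.206] tcp [0.4997 0.1958 0.1376] gap 0.6391084648460688 F [ 0.3  0.6 -0.7]
tilt turn [ 0.0001 -0.      0.    ] yaw -2.3415502743625254
[-0.01517166  0.03983623  0.01385488] 69.22023229300976
w9 lid top 0.17159031456615187 0.120305374
```

View pics/s9.png

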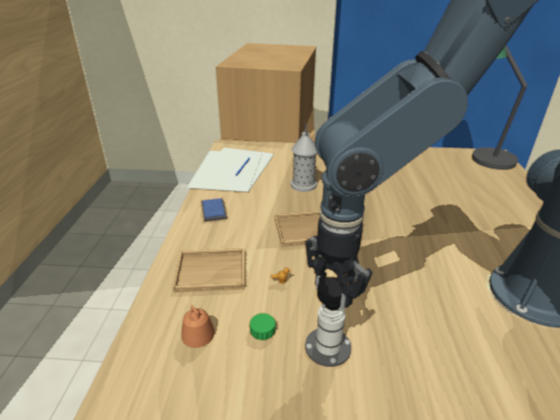

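Lid lifted clear: the side view shows it held at about (335,290) above the neck, and the wrist force matches its weight. Now I carry it to the tray, turning the wrist back on the way.

apply_moves --claw '[-0.2, -0.2, -0.2, -0.2, -0.2]' --travel '[[0, 0, -0.03], [0.03, -0.037, -0.04], [0.06, -0.074, -0.045], [0.09, -0.111, -0.045], [0.12, -0.148, -0.045]]' --turn '[[0, 0, 0.038], [0, 0, 0.076], [0, 0, 0.114], [0, 0, 0.152], [0, 0, 0.19]]'

```text
t: 8.95
tcp_pos: [0.5182, 0.0431, 0.1739]
tool_rot: [-0.099, 0.995, -0.0, 0.001]
force: [0.8, 0.5, -0.6]
finger_gap: 0.639
gripper_force: 69.4
```

```bash
python3 -c "
from h import *
plan(.552,-.222,.16)"
```

```text
travel [ 0.0239 -0.3332  0.0176] q [-0.132  0.468  1.755  0.     0.917 -1.902] tcp [0.5182 0.0431 0.1739] gap 0.6393025149177707 F [ 0.8  0.5 -0.6]
tilt turn [-0.0002  0.0005  0.    ] yaw -2.943006670343321
```

apply_moves --claw '[-0.2, -0.2, -0.2, -0.2, -0.2]' --travel '[[0.003, -0.04, 0], [0.006, -0.08, 0], [0.009, -0.12, 0], [0.012, -0.16, 0], [0.014, -0.2, 0]]' --turn '[[0, 0, 0.038], [0, 0, 0.076], [0, 0, 0.114], [0, 0, 0.152], [0, 0, 0.19]]'

```text
t: 9.37
tcp_pos: [0.539, -0.1163, 0.1733]
tool_rot: [0.199, 0.98, 0.0, -0.0]
force: [0.8, 0.8, -0.7]
finger_gap: 0.635
gripper_force: 69.4
```

```bash
python3 -c "
from h import *
plan(.552,-.222,.16)"
```

```text
travel [-0.0665 -0.1154  0.0166] q [-0.415  0.506  1.677  0.     0.959 -1.586] tcp [ 0.539  -0.1163  0.1733] gap 0.6349264982454466 F [ 0.8  0.8 -0.7]
tilt turn [ 0. -0.  0.] yaw 2.7416323300806766
```

apply_moves --claw '[-0.2, -0.2, -0.2, -0.2, -0.2]' --travel '[[-0.016, -0.028, 0], [-0.032, -0.056, 0], [-0.048, -0.084, 0], [-0.06, -0.105, 0], [-0.0665, -0.1154, 0]]' --turn '[[0, 0, 0.038], [0, 0, 0.076], [0, 0, 0.114], [0, 0, 0.152], [0, 0, 0.19]]'

```text
t: 9.78
tcp_pos: [0.5533, -0.2234, 0.1733]
tool_rot: [0.479, 0.878, -0.0, 0.001]
force: [0.3, -0.2, -0.5]
finger_gap: 0.637
gripper_force: 69.4
```

apply_moves --claw '[-0.2, -0.2, -0.2, -0.2]' --travel '[[0, 0, 0.02], [0, 0, 0.04], [0, 0, 0.06], [0, 0, 0.08]]' --turn '[[0, 0, 0.035], [0, 0, 0.07], [0, 0, 0.11], [0, 0, 0.11]]'

```text
t: 10.12
tcp_pos: [0.5529, -0.2205, 0.1087]
tool_rot: [0.621, 0.784, 0.0, 0.0]
force: [0.5, -0.6, -0.8]
finger_gap: 0.639
gripper_force: 69.4
```

```bash
python3 -c "
from h import *
plan(.552,-.222,.05); lidz('w10');snap('side','s10')"
```

```text
travel [-0.0015 -0.0015  0.0734] q [-0.567  0.649  1.612  0.     0.88  -0.797] tcp [ 0.5529 -0.2205  0.1087] gap 0.6390103618408407 F [ 0.5 -0.6 -0.8]
tilt turn [ 0.0001  0.0001 -0.    ] yaw 1.800722591096324
w10 lid top 0.14264560990839475 0.120352775
```

View pics/w10.png

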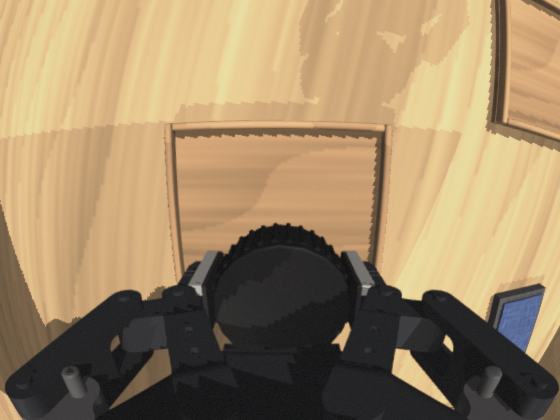

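The tray is aligned with the fingers and centred: its walls are at x≈175 and 385, and the lid is at 281. I'll lower it now.

apply_moves --claw '[-0.2, -0.2, -0.2, -0.2, -0.2]' --travel '[[0, 0, 0.03], [0, 0, 0.06], [0, 0, 0.09], [0, 0, 0.11], [0, 0, 0.12]]' --turn '[[0, 0, 0], [0, 0, 0], [0, 0, 0], [0, 0, 0], [0, 0, 0]]'

```text
t: 10.63
tcp_pos: [0.5523, -0.2199, 0.012]
tool_rot: [0.619, 0.785, -0.0, -0.001]
force: [-0.2, 0.1, -0.9]
finger_gap: 0.637
gripper_force: 69.3
```

apply_moves --claw '[-0.2, -0.2, -0.2, -0.2, -0.2]' --travel '[[0, 0, 0.002], [0, 0, 0.004], [0, 0, 0.006], [0, 0, 0.008], [0, 0, 0.008]]' --turn '[[0, 0, 0], [0, 0, 0], [0, 0, 0], [0, 0, 0], [0, 0, 0]]'

```text
t: 11.05
tcp_pos: [0.5534, -0.2206, 0.0077]
tool_rot: [0.619, 0.785, 0.0, 0.001]
force: [0.1, -0.0, -0.3]
finger_gap: 0.636
gripper_force: 69.3
```

```bash
python3 -c "
from h import *
plan(.552,-.222,.0); lidz('w11')"
```

```text
travel [-0.0013 -0.0022  0.0096] q [-0.567  0.809  1.648  0.     0.683 -0.801] tcp [ 0.5534 -0.2206  0.0077] gap 0.6364353934200073 F [ 0.1 -0.  -0.3]
tilt turn [ 0.0004  0.0004 -0.    ] yaw 1.805540837430372
w11 lid top 0.04162223946498929 0.12035988
```

apply_moves --claw '[-0.2, -0.2, -0.2, -0.2, -0.2]' --travel '[[0, 0, 0.0015], [0, 0, 0.003], [0, 0, 0.0045], [0, 0, 0.006], [0, 0, 0.006]]' --turn '[[0, 0, 0], [0, 0, 0], [0, 0, 0], [0, 0, 0], [0, 0, 0]]'

```text
t: 11.52
tcp_pos: [0.5529, -0.2203, 0.0023]
tool_rot: [0.619, 0.785, -0.0, -0.0]
force: [0.0, -0.1, 3.5]
finger_gap: 0.639
gripper_force: 71.3
```

apply_moves --claw '[-0.2, -0.2, -0.2, -0.2]' --travel '[[0, 0, 0.001], [0, 0, 0.002], [0, 0, 0.0025], [0, 0, 0.0025]]' --turn '[[0, 0, 0], [0, 0, 0], [0, 0, 0], [0, 0, 0]]'

```text
t: 11.85
tcp_pos: [0.5529, -0.2203, 0.0022]
tool_rot: [0.619, 0.785, -0.0, 0.0]
force: [-3.9, 1.0, 14.9]
finger_gap: 0.637
gripper_force: 77.9
```

```bash
python3 -c "
from h import *
plan(.552,-.222,.0); lidz('w12')"
```

```text
travel [-0.0018 -0.0016  0.0028] q [-0.567  0.818  1.649 -0.     0.674 -0.801] tcp [ 0.5529 -0.2203  0.0022] gap 0.6373258592601925 F [-3.9  1.  14.9]
tilt turn [ 0.0001  0.0001 -0.    ] yaw 1.8056487838182202
w12 lid top 0.036258252028577125 0.12029815
```

Fingertips are on the tray floor and the lid's rim is about 4 mm above it. I'll ease the pressure, then release. A fall from there reaches at most 0.28 m/s, under the limit.

apply_moves --claw '[-0.2, -0.2, 0.2, 0.3, 0.35]' --travel '[[0, 0, -0.0018], [0, 0, -0.002], [0, 0, -0.002], [0, 0, -0.002], [0, 0, -0.002]]' --turn '[[0, 0, 0], [0, 0, 0], [0, 0, 0], [0, 0, 0], [0, 0, 0]]' --newtons 20

```text
t: 12.32
tcp_pos: [0.5531, -0.2204, 0.0015]
tool_rot: [0.619, 0.785, 0.0, 0.0]
force: [0.3, -0.0, 6.9]
finger_gap: 0.675
gripper_force: 3.6
```

apply_moves --claw '[0.4, 0.5, 0.7, 0.8, 0.8]' --travel '[[0, 0, 0], [0, 0, 0], [0, 0, 0], [0, 0, 0], [0, 0, 0]]' --turn '[[0, 0, 0], [0, 0, 0], [0, 0, 0], [0, 0, 0], [0, 0, 0]]'

```text
t: 12.73
tcp_pos: [0.5527, -0.2202, 0.0013]
tool_rot: [0.619, 0.785, -0.0, -0.0]
force: [-0.2, -0.1, -1.0]
finger_gap: 0.897
gripper_force: 0.0
```

```bash
python3 -c "
from h import *
plan(.552,-.222,.0); lidz('w13')"
```

```text
travel [-0.002  -0.0014  0.0017] q [-0.567  0.82   1.649 -0.     0.673 -0.801] tcp [ 0.5527 -0.2202  0.0013] gap 0.8965328283813879 F [-0.2 -0.1 -1. ]
tilt turn [-0.0001 -0.0001  0.    ] yaw 1.8054451981828057
w13 lid top 0.03148867449356563 0.12464325
```

Lid top is at 31.5 mm, so its rim is at about 5.5 mm, on the floor. I'll retreat upward.

apply_moves --claw '[0.8, 0.8, 0.8, 0.8, 0.8]' --travel '[[0, 0, -0.02], [0, 0, -0.05], [0, 0, -0.1], [0, 0, -0.15], [0, 0, -0.15]]' --turn '[[0, 0, 0], [0, 0, 0], [0, 0, 0], [0, 0, 0], [0, 0, 0]]'

```text
t: 13.2
tcp_pos: [0.5573, -0.2229, 0.129]
tool_rot: [0.619, 0.785, 0.001, 0.007]
force: [0.4, -0.3, -0.3]
finger_gap: 0.894
gripper_force: 0.0
```

```bash
python3 -c "
from h import *
plan(.552,-.222,.0); snap('wrist','w14')"
```

```text
travel [ 0.0043 -0.0079  0.1612] q [-0.566  0.62   1.597  0.     0.909 -0.801] tcp [ 0.5573 -0.2229  0.129 ] gap 0.8942977504018921 F [ 0.4 -0.3 -0.3]
tilt turn [ 0.0033  0.0034 -0.    ] yaw 1.8056421022770295
```

View pics/w14.png

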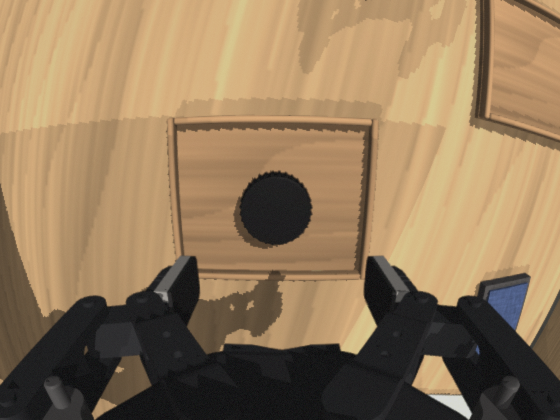

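The lid lies flat, top up, at (276,208) in the middle of the tray, and the fingers are clear of it. Handing in.

```bash
python3 -c "
from station import manip
print(manip.sign_off())"
```

```text
the job is handed in; nothing more can be done
None
```

The lid was unscrewed, lifted clear of the neck and set top up on the floor of the tray farthest to the robot's right, with a fall of about 4 mm when the fingers opened; the job is handed in (no verdict was returned).

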